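# Let the waiting plums through the feeder's gate

### The arm

A 6-joint arm with a two-finger parallel gripper is mounted at the origin on a cart in front of the work surface, level with it; the furniture and walls round the work are solid. World frame = base frame: x ahead of the robot, y to its left, z up, the work surface at z = 0. Lengths are in mm, angles in rad, forces in N, time in s.
With the tool pointing down it reaches from about 275 to 750 mm from the base axis. Payload 10.2 kg.
Tool frame: the origin (TCP) lies at the very end of the fingers, on their centre line; the grasp point (between the pads) lies 19 mm behind it; z points along the fingers, y is the line along which they close (so a half turn about z gives the same grasp; the last joint's range is limited). The gripper opens to 85 mm and grips with 20 to 120 N. Pads are 22 mm wide; open, the fingers measure 114 mm over their backs; the gripper's body (76 mm by 85 mm) begins 54 mm behind the grasp point. The pads swing forward as they close: fully open they stand 13 mm farther back than shut.
Start: joints at [-1.496, 0.313, 1.498, -0, 1.331, -0.223], TCP at [154.031, -501.902, 231.294] pointing down, gripper open.
Joint ranges: [-2.94, 2.94], [-0.97, 2.17], [0.19, 2.56], [-1.23, 4.37], [0.02, 3.11], [-2.88, 2.88]. Speed limits (rad/s): [2.39, 2.39, 3.01, 3.14, 3.14, 3.14].

### API

Orientations are given as a unit quaternion [w, x, y, z].
In Python, from rig import ctrl gives the robot as it stands.
- The arm moves only by the shell command python3 -m pendant 'ROWS' [FORCE]. ROWS is JSON, a list that holds one entry, the list of rows, each a list of 5 numbers: the shift along the tool's x, y, z normalised to -1 to 1, where 1 is 200 mm, then the turn about the tool's z normalised to -1 to 1, where 1 is pi rad, then the opening, from 0 (shut) to 1 (fully open). In form: [[[dx, dy, dz, spin, hand], ...]]. A call has 1 to 12 rows; each row is the pose to reach, as a shift and turn from the pose commanded when the call began, along the tool's axes at that moment, turning the shorter way round; what a row does not reach only later rows make up. A row lasts 1/10 s, in which the tool goes at most 50 mm and 8.59 degrees, less where a joint would pass 70% of its speed; a pose out of reach is approached as far as the arm can. A call with a number of a shift or a turn outside -1 to 1 is refused whole. A call with a gripper value outside its range is refused whole. The fingers move at their own pace and stop on an object; FORCE is the grip in N (left out, the last holds). Time passes only in rows, so rows that repeat a pose let the fingers close. It gives the time, the measured TCP pose, the force, the opening and the grip force at its end, in the units of the state.
- ctrl.sense(): the state, without advancing time (a new reading comes with each control period).
- ctrl.capture(name): name is "side" or "top" or "wrist"; returns (picture, depth): 420x560x3 uint8, blue, green, red; 420x560 float32, mm along the optical axis (not along the pixel's ray), 0 where there is no reading.
- ctrl.get_calibration(name): a dict with "K" (3x3 intrinsics, pixels), "origin" and "rotation" of the camera in the world. Camera axes: x right, y down, z forward; pixel columns grow to the right and rows downward; lengths in mm; the calibration is good to about 2 mm. A picture is of the moment at which its call begins: read the wrist's pose just before it. get_calibration takes no time and is no camera call; for the wrist camera it gives the pose at the moment of the call.
- ctrl.finish_job(): hands the job in; it is judged then, once.
The state is a dict: "time_s": time; "joints": joint angles; "dq": joint speeds; "tau": joint torques, N m; "eef_pos": TCP position; "ee_rot": TCP orientation; "force": force on the tool from outside, world axes, zero at the start; "wrist_torque": the same for the moment, N m; "grip_width": opening from 0.0 (shut) to 1.0 (fully open); "grip_force": force on a finger pad.
Only numpy, scipy, OpenCV 4.12 (cv2) and the standard library are available. Lean on these libraries where they do the work, as an engineer would, in place of code of your own. Each camera call takes 0.05 s, during which the arm holds its last target. There are 200 camera calls.

### The job

One of the two plum feeders has three plums waiting behind its gate: press down the grey pad on that feeder's rocking lever with the fingertips, so that the other end lifts the gate, and hold it down until all three plums have rolled into the feeder's tray; then let go so that the gate drops shut. Do not touch or lift the plums, leave the empty feeder's gate shut, and leave the things standing around where they are.

Things in the scene. Friction and masses are not known exactly. Their poses are not given: they have to be found in the camera images.
- loaded: The feeder whose lane holds three plums (may be the left or right one), fixed: plywood base 250x96 mm, sloping aluminium lane, tray at its low end, gate plate, rocking lever with press pad. Origin on the table under the lever. x up the lane (tray at x -140 to -45, gate 0, lane's top end +100 mm), y towards the pad (lane centre y -50, pad centre +95 mm), z up. At most 117 mm high, 130 with gate up.
- loaded_pad (a point): Centre of the top of the loaded feeder's press pad: flat, grey, ribbed, 30x30 mm, 8 mm thick, on the lever's end, free above. Gate shut: level, 113 mm above the table. Fully pressed it has sunk about 48 mm (to 65 mm above the table), shifted under 5 mm sideways and tips 0.55 rad, outer edge down.
- loaded_lever (a joint): Rocking lever of the loaded feeder: 0 = gate shut (a spring returns it there when let go), 0.55 rad = pad fully down, gate fully up, at a hard stop. The pad takes about 3 N to start, 5 N to hold down. A plum passes under the gate from about 0.3 rad; hold it near 0.5.
- loaded_tray (a point): Centre of the inner floor of the loaded feeder's catch tray, 12 mm above the table; the tray is 87 x 80 mm inside, its walls about 40 mm high. Axes as the feeder's.
- plum_a_mid (a point): Centre of a dark red plum, about 20 mm across, 10 to 17 g, one of the three waiting in the lane of the loaded feeder against its gate. It rolls down into the tray by itself in about a second once the gate is up.
- plum_b_mid (a point): Centre of a dark red plum, about 20 mm across, 10 to 17 g, one of the three waiting in the lane of the loaded feeder against its gate. It rolls down into the tray by itself in about a second once the gate is up.
- plum_c_mid (a point): Centre of a dark red plum, about 20 mm across, 10 to 17 g, one of the three waiting in the lane of the loaded feeder against its gate. It rolls down into the tray by itself in about a second once the gate is up.
- empty: The other feeder, like the loaded one in every part, size and axis (same origin), fixed, but with nothing in its lane; to be left alone.
- empty_pad (a point): Centre of the top of the empty feeder's press pad: flat, grey, ribbed, 30x30 mm, 8 mm thick, on the lever's end, free above. Gate shut: level, 113 mm above the table. Fully pressed it has sunk about 48 mm (to 65 mm above the table), shifted under 5 mm sideways and tips 0.55 rad, outer edge down.
- empty_lever (a joint): Rocking lever of the empty feeder: 0 = gate shut (a spring returns it there when let go), 0.55 rad = pad fully down, gate fully up, at a hard stop. The pad takes about 3 N to start, 5 N to hold down. A plum passes under the gate from about 0.3 rad; hold it near 0.5.
- tape: Roll of brown packing tape lying flat, 83 mm across, 24 mm high, loose; origin at the centre of its underside. A bystander.
- salt: Salt jar with a red cap, 45 mm across, 106 mm high, upright, loose; origin at the centre of its underside. A bystander.
- cup_full: Clear lidded cup with plums, 113 mm across, 52 mm high, loose; origin at the centre of its underside. A bystander.
- pen_lime: Lime marker pen lying on the table, 17 x 110 x 20 mm, along its y axis, loose; origin at the centre of its underside. A bystander.
- pen_black: Black marker pen lying on the table, 17 x 130 x 20 mm, along its y axis, loose; origin at the centre of its underside. A bystander.

How it is judged (in metres and radians):
On the way, in this order (a step that is already met when the one before it is completed fails the run):
1. the loaded feeder's pad is pressed and its gate is up (value of joint loaded_lever above 0.2 rad), for 0.1 s.
2. all three plums are in the loaded feeder's tray while its pad is still held down (x of plum_a_mid in the frame of loaded_tray between -0.043 and 0.043 m and y of plum_a_mid in the frame of loaded_tray between -0.042 and 0.042 m and z of each of plum_a_mid, plum_b_mid, plum_c_mid in the frame of loaded_tray below 0.03 m and x of plum_b_mid in the frame of loaded_tray between -0.043 and 0.043 m and y of plum_b_mid in the frame of loaded_tray between -0.042 and 0.042 m and x of plum_c_mid in the frame of loaded_tray between -0.043 and 0.043 m and y of plum_c_mid in the frame of loaded_tray between -0.042 and 0.042 m and value of joint loaded_lever above 0.2 rad), for 0.05 s.
At the end, for the whole second after the job is handed in: All three plums lie at rest (under 30 mm/s) inside the tray of the loaded feeder, and both gates are shut (levers within 0.05 rad of shut) (x of plum_a_mid in the frame of loaded_tray between -0.043 and 0.043 m and y of plum_a_mid in the frame of loaded_tray between -0.042 and 0.042 m and z of each of plum_a_mid, plum_b_mid, plum_c_mid in the frame of loaded_tray below 0.03 m and x of plum_b_mid in the frame of loaded_tray between -0.043 and 0.043 m and y of plum_b_mid in the frame of loaded_tray between -0.042 and 0.042 m and x of plum_c_mid in the frame of loaded_tray between -0.043 and 0.043 m and y of plum_c_mid in the frame of loaded_tray between -0.042 and 0.042 m and value of joint each of loaded_lever, empty_lever below 0.05 rad and linear speed of each of plum_a, plum_b, plum_c below 0.03 m/s); the robot touches nothing.
It fails at once if a plum is touched by the robot (contact force between any of plum_a, plum_b, plum_c and the fingers above 0.2 N or contact force between any of plum_a, plum_b, plum_c and the arm above 0.2 N).
It fails at once if a plum is lifted (its centre more than 110 mm above the table) (height (world z) of any of plum_a_mid, plum_b_mid, plum_c_mid above 0.11 m).
It fails at once if the empty feeder's gate is raised (its lever past 0.15 rad) (value of joint empty_lever above 0.15 rad).
It fails at once if a bystander (tape, salt jar, cup, pen) is moved more than 30 mm (distance of any of tape, salt, cup_full, pen_lime, pen_black from where it was at the start of the episode above 0.03 m).
It fails at once if the salt jar is tipped over (angle between salt's own z axis and vertical above 0.5 rad).
It also fails if it takes over 32 s, if anything falls off the work surface, if the arm or the gripper's body presses on something with over 40 N, if the wrist force passes 120 N, or if a joint passes its speed limit or range.

## Working session

There is one attempt and no reset: what is moved stays moved. The work goes in short steps, Python scripts to look and compute and a shell command to move; the robot and the scene stay as the last step left them, time stands still between calls to the robot, and variables do not carry over. Pictures are saved under pics/ and viewed, at most 10 in all, crops included, and the job is handed in when it is done.

```bash
mkdir -p pics
python3 - <<'E'
from rig import ctrl
import cv2,numpy as np
s=ctrl.sense();print(s['time_s'],s['eef_pos'],s['ee_rot'])
for n in('top','side'):
    p,d=ctrl.capture(n);cv2.imwrite(f'pics/{n}0.png',p);np.savez(f'{n}0.npz',p=p,d=d)
    c=ctrl.get_calibration(n);print(n,c)
E
```

```text
0.0 [ 154.00789893 -501.62716815  230.71886295] [-6.61688810e-04  9.88933938e-01  1.48355062e-01  5.90740915e-05]
top {'K': array([[419.56925782,   0.        , 282.38354138],
       [  0.        , 419.56925782, 213.72743173],
       [  0.        ,   0.        ,   1.        ]]), 'origin': array([ 354.50342449,    1.53763476, 1222.15783308]), 'rotation': array([ 0.0530503 , -0.69559844,  0.71319963, -0.06837218])}
side {'K': array([[492.86924302,   0.        , 276.28998175],
       [  0.        , 492.86924302, 210.39532138],
       [  0.        ,   0.        ,   1.        ]]), 'origin': array([ 134.88461172, 1326.92464147,  910.35398884]), 'rotation': array([ 0.07243326, -0.12985874,  0.86089697, -0.48656606])}
```

View pics/top0.png

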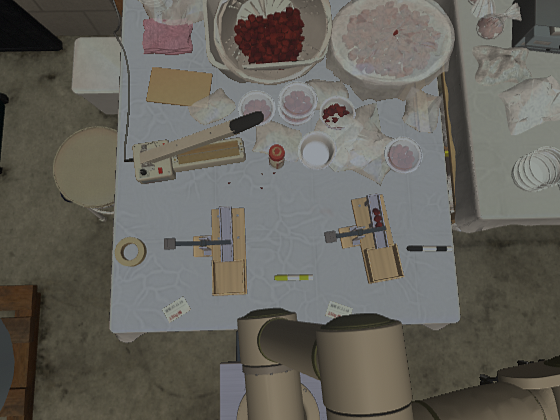

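View pics/side0.png

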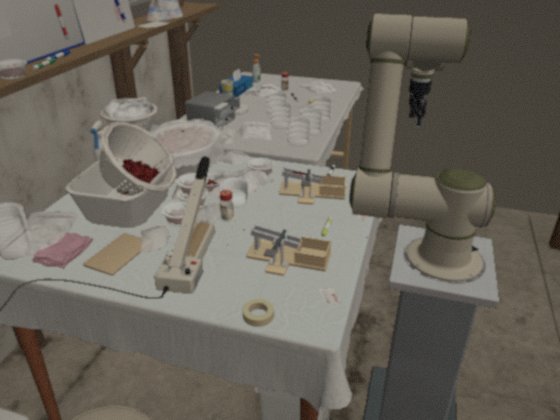

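The top view shows three plums at about (377,215), in the right feeder's lane. Its pad is at about (330,237), and the empty feeder's pad is at about (169,244). In the side view, the loaded feeder is the far one, at about (313,185).

```bash
cat > h.py <<'E'
import numpy as np,cv2
from scipy.spatial.transform import Rotation as R
from rig import ctrl
def rot(q): return R.from_quat(np.roll(q,-1)).as_matrix()
def ray(c,u,v,z):
    d=rot(c['rotation'])@np.linalg.inv(c['K'])@[u,v,1]; o=c['origin']; return o+d*(z-o[2])/d[2]
def cloud(c,d):
    v,u=np.indices(d.shape); P=np.stack([u,v,np.ones_like(u)],-1)@np.linalg.inv(c['K']).T*d[...,None]
    return P@rot(c['rotation']).T+c['origin']
E
python3 - <<'E'
from h import *
f=np.load('top0.npz');p,d=f['p'],f['d'];c=ctrl.get_calibration('top')
W=cloud(c,d);print('table z',np.median(W[260:280,330:350,2]))
hsv=cv2.cvtColor(p,cv2.COLOR_BGR2HSV)
def blobs(m,name,z):
    n,l,s,ce=cv2.connectedComponentsWithStats(m.astype(np.uint8))
    for i in range(1,n):
        if s[i,4]>8: print(name,s[i],ce[i].round(1),ray(c,*ce[i],z).round(),W[l==i].mean(0).round())
roi=np.zeros(d.shape,bool);roi[190:290,320:415]=1
blobs(roi&(hsv[...,1]>130)&(hsv[...,2]<170)&((hsv[...,0]<8)|(hsv[...,0]>165)),'plum',80)
blobs(roi&(W[...,2]>100)&(W[...,2]<125)&(hsv[...,1]<70)&(hsv[...,2]<150),'lever',113)
cr=p[190:290,315:425];cv2.imwrite('pics/crop1.png',cv2.resize(cr,None,fx=6,fy=6,interpolation=cv2.INTER_CUBIC)[:600])
print(W[237,322:345,2].round()); print(hsv[237,322:345,:].tolist()); print(ray(c,330,237,113))
E
```

```text
table z 1.3025531351756854
plum [374 218   5   4  11] [375.7 219.4] [ 531. -284.   80.] [ 531. -285.   75.]
plum [378 223   4   3  10] [379.8 223.9] [ 518. -295.   80.] [ 518. -296.   76.]
lever [324 231  20  12 156] [331.9 236.1] [ 483. -156.  113.] [ 483. -156.  112.]
[  4.   3.   9. 112. 113. 114. 114. 112. 115. 116. 116. 114. 116. 108.
 112. 104. 101. 106. 100.  98.   9.  12.  12.]
[[99, 13, 133], [101, 15, 138], [101, 15, 136], [15, 19, 55], [6, 16, 82], [10, 9, 81], [10, 10, 80], [10, 9, 81], [10, 10, 78], [8, 12, 82], [10, 10, 80], [20, 11, 70], [10, 9, 82], [12, 16, 81], [105, 19, 54], [106, 48, 58], [104, 45, 62], [101, 38, 54], [45, 9, 56], [21, 56, 86], [17, 61, 79], [19, 74, 111], [18, 81, 139]]
[ 480.95608757 -150.33869386  113.        ]
```

View pics/crop1.png

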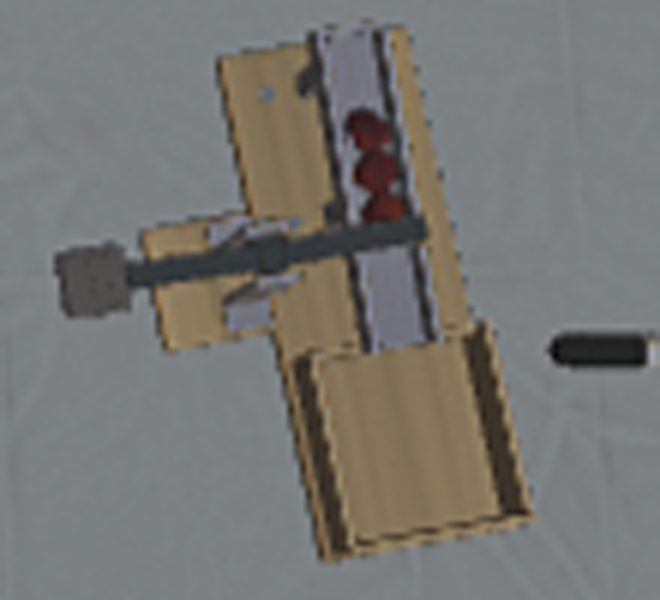

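The crop shows the pad centre at top-image pixel (330.1,236.2) and the lever's gate end at about (384,228). The plums sit just above the gate. Shutting the hand, moving halfway and turning so the finger width lies along the lever.

```bash
python3 -m pendant '[[[0.3,-0.17,0,-0.1,0],[0.6,-0.34,0,-0.2,0],[1,-0.57,0,-0.3,0],[1,-0.57,0,-0.4,0],[1,-0.57,0,-0.45,0],[1,-0.57,0,-0.45,0],[1,-0.57,0,-0.45,0],[1,-0.57,0,-0.45,0],[1,-0.57,0,-0.45,0],[1,-0.57,0,-0.45,0],[1,-0.57,0,-0.45,0],[1,-0.57,0,-0.45,0]]]' 30
cat > tgt.py <<'E'
from h import *
import sys
def go(P):
    s=ctrl.sense();T=rot(s['ee_rot']);d=T.T@(np.array(P)-s['eef_pos'])
    print('t',s['time_s'],'tcp',s['eef_pos'].round(1),'yaw',np.degrees(np.arctan2(T[1,0],T[0,0])).round(1),'down',T[2,2].round(4),'F',s['force'].round(1),'rows',(d/200).round(3),'w',s['grip_width'])
E
python3 - <<'E'
from tgt import *
c=ctrl.get_calibration('top');a=ray(c,330.1,236.2,113);b=ray(c,383.7,227.9,110)
print(a,b,'y-axis yaw',np.degrees(np.arctan2(*(a-b)[1::-1])),np.linalg.norm(a-b)); go([*a[:2],180])
E
```

```text
time_s: 1.3
eef_pos: [311.7, -334.2, 231.1]
ee_rot: [-0.0, 0.656, 0.754, 0.0]
force: [0.1, -1.1, 0.3]
grip_width: 0.004
grip_force: 0.0
[ 483.09105952 -150.70466377  113.        ] [ 502.34106036 -296.53807591  110.        ] y-axis yaw 97.5195666336281 147.12901355826085
t 1.3 tcp [ 311.7 -334.2  231.1] yaw 98.0 down -1.0 F [ 0.1 -1.1  0.3] rows [0.79  0.975 0.256] w 0.003941748385399624
```

```bash
python3 -m pendant '[[[0.2,0.25,0,0,0],[0.4,0.5,0,0,0],[0.6,0.75,0,0,0],[0.79,0.975,0.1,0,0],[0.79,0.975,0.25,0,0],[0.79,0.975,0.25,0,0],[0.79,0.975,0.25,0,0],[0.79,0.975,0.25,0,0],[0.79,0.975,0.25,0,0],[0.79,0.975,0.25,0,0]]]'
python3 - <<'E'
from tgt import *
go([483.1,-150.7,113])
c=ctrl.get_calibration('wrist');p,d=ctrl.capture('wrist');cv2.imwrite('pics/w1.png',p)
np.savez('w1.npz',p=p,d=d,o=c['origin'],q=c['rotation'],K=c['K'])
q=c['K']@rot(c['rotation']).T@(np.array([483.1,-150.7,113])-c['origin']);print('pad pix',q[:2]/q[2])
p,d=ctrl.capture('side');c=ctrl.get_calibration('side')
q=c['K']@rot(c['rotation']).T@(np.array([483.1,-150.7,113])-c['origin']);print('pad pix side',q[:2]/q[2])
u,v=(q[:2]/q[2]).astype(int);cv2.imwrite('pics/s1.png',cv2.resize(p[v-60:v+60,u-70:u+70],None,fx=5,fy=5))
E
```

```text
time_s: 2.3
eef_pos: [482.5, -151.6, 182.2]
ee_rot: [0.001, 0.656, 0.754, 0.0]
force: [-0.5, 0.5, 1.7]
grip_width: 0.001
grip_force: 0.0
t 2.3 tcp [ 482.5 -151.6  182.2] yaw 98.0 down -1.0 F [-0.5  0.5  1.7] rows [0.004 0.003 0.346] w 0.0013265141780117416
pad pix [277.06242551 221.82055736]
pad pix side [305.24492989 181.99935242]
```

View pics/w1.png

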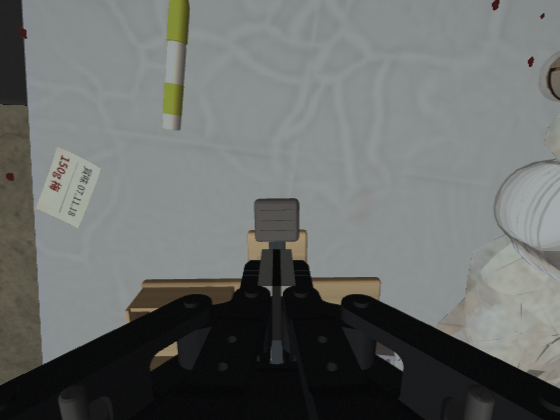

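View pics/s1.png

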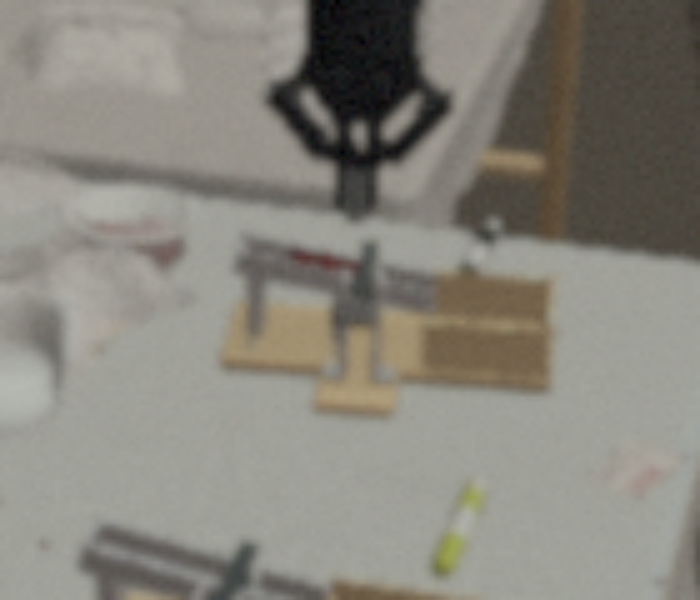

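In the wrist view the pad centre is at (277,219.5), against a predicted (277,221.8), so they agree within 2 mm. The side view shows the shut fingertips directly over the pad. Pressing about 3 mm outward of centre.

```bash
python3 -m pendant '[[[0.02,0.003,0.15,0,0],[0.02,0.003,0.27,0,0],[0.02,0.003,0.32,0,0],[0.02,0.003,0.36,0,0],[0.02,0.003,0.4,0,0],[0.02,0.003,0.44,0,0],[0.02,0.003,0.48,0,0],[0.02,0.003,0.52,0,0],[0.02,0.003,0.56,0,0],[0.02,0.003,0.56,0,0],[0.02,0.003,0.56,0,0],[0.02,0.003,0.56,0,0]]]'
python3 - <<'E'
from tgt import *
go([483.1,-150.7,68])
p,d=ctrl.capture('top');a=p[190:290,315:425].copy()
p,d=ctrl.capture('side');b=p[130:240,240:370]
cv2.imwrite('pics/p1.png',np.hstack([cv2.resize(a,(396,360)),cv2.resize(b,(400,360))]))
E
```

```text
time_s: 3.6
eef_pos: [483.1, -146.6, 69.9]
ee_rot: [0.001, 0.656, 0.755, 0.0]
force: [0.5, 1.5, 5.0]
grip_width: 0.002
grip_force: 2.5
t 3.6 tcp [ 483.1 -146.6   69.9] yaw 98.1 down -1.0 F [0.5 1.5 5. ] rows [-0.02  -0.003  0.009] w 0.0017893698458236783
```

View pics/p1.png

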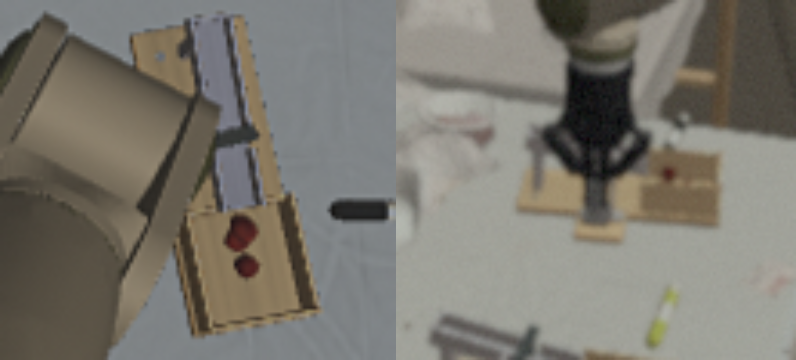

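The pad is down at 5 N and the plums are arriving in the tray. In the left half there is a clump at (241,233) and one at (246,265), with none left in the lane. Holding longer and counting again.

```bash
python3 -m pendant '[[[0,0,0,0,0],[0,0,0,0,0],[0,0,0,0,0],[0,0,0,0,0],[0,0,0,0,0],[0,0,0,0,0],[0,0,0,0,0],[0,0,0,0,0],[0,0,0,0,0],[0,0,0,0,0],[0,0,0,0,0],[0,0,0,0,0]]]'
python3 - <<'E'
from tgt import *
go([483.1,-150.7,68])
p,d=ctrl.capture('top');cv2.imwrite('pics/p2.png',cv2.resize(p[190:290,345:425],None,fx=6,fy=6,interpolation=cv2.INTER_CUBIC))
E
```

```text
time_s: 4.9
eef_pos: [483.1, -146.6, 69.6]
ee_rot: [0.001, 0.656, 0.755, 0.0]
force: [1.1, 2.0, 5.1]
grip_width: 0.005
grip_force: 2.4
t 4.9 tcp [ 483.1 -146.6   69.6] yaw 98.1 down -1.0 F [1.1 2.  5.1] rows [-0.02  -0.003  0.008] w 0.004612947257106355
```

View pics/p2.png

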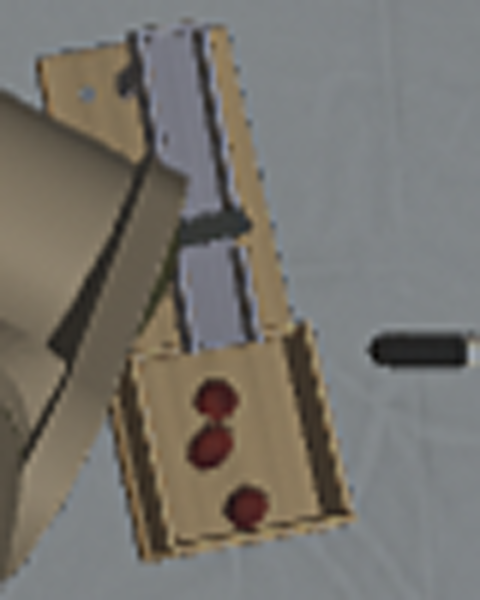

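All three plums are in the tray, at (215,400), (210,446) and (247,507), clear of the gate with the pad still held. Letting the lever up gently and retreating upward.

```bash
python3 -m pendant '[[[0,0,-0.04,0,0],[0,0,-0.09,0,0],[0,0,-0.14,0,0],[0,0,-0.19,0,0],[0,0,-0.24,0,0],[0,0,-0.35,0,0],[0,0,-0.55,0,0],[0,0,-0.75,0,0],[0,0,-0.75,0,0],[0,0,-0.75,0,0]]]'
python3 -m pendant '[[[-0.2,-0.25,0,0,0],[-0.4,-0.5,0,0,0],[-0.6,-0.7,0,0,0],[-0.8,-0.95,0,0,0],[-0.8,-0.95,0,0,0],[-0.8,-0.95,0,0,0],[-0.8,-0.95,0,0,0],[-0.8,-0.95,0,0,0],[-0.8,-0.95,0,0,0],[-0.8,-0.95,0,0,0],[-0.8,-0.95,0,0,0],[-0.8,-0.95,0,0,0]]]'
python3 - <<'E'
from tgt import *
go([483.1,-150.7,68])
p,d=ctrl.capture('top');W=cloud(ctrl.get_calibration('top'),d);print('pad z',np.median(W[233:240,327:334,2]))
cv2.imwrite('pics/p3.png',cv2.resize(p[190:310,140:460],None,fx=2.5,fy=2.5,interpolation=cv2.INTER_CUBIC))
E
```

```text
time_s: 5.95
eef_pos: [482.5, -146.4, 219.5]
ee_rot: [0.0, 0.656, 0.755, -0.0]
force: [-0.9, -0.4, 0.0]
grip_width: 0.002
grip_force: 0.0
time_s: 7.15
eef_pos: [317.3, -331.2, 219.3]
ee_rot: [-0.0, 0.655, 0.755, -0.0]
force: [-0.4, 1.0, 0.4]
grip_width: 0.002
grip_force: 0.0
t 7.15 tcp [ 317.3 -331.2  219.3] yaw 98.1 down -1.0 F [-0.4  1.   0.4] rows [0.777 0.948 0.756] w 0.0016181438636738113
pad z 113.57633754288713
```

View pics/p3.png

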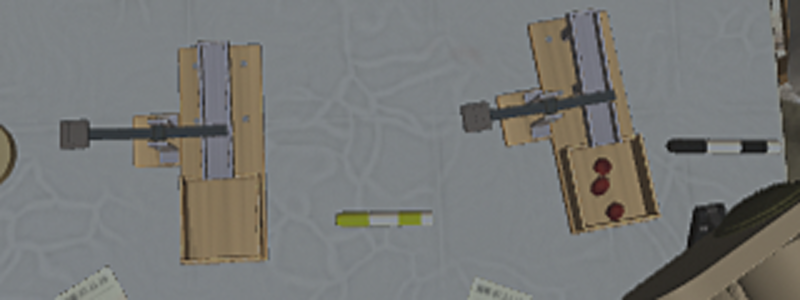

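The final view shows the loaded pad back up at 113.6 mm, so its gate is shut. The three plums lie still in the tray, at (602,166), (599,186) and (615,211). The visible bystanders and the empty feeder are unmoved, and the robot is clear.

```bash
python3 -c "from rig import ctrl; print(ctrl.finish_job())"
```

```text
the job is handed in; nothing more can be done
None
```

I held the right-hand (loaded) feeder's pad down until all three plums had rolled into its tray, then released it so the gate dropped shut, and handed in the job at about 7 s; the hand-in call returned no verdict.

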